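Post a carton through the sprung flap of the returns box

ROBOT

A 6-joint arm with a two-finger parallel gripper is mounted at the origin on the work surface. World frame = base frame: x ahead of the robot, y to its left, z up, the work surface at z = 0. Lengths are in m, angles in rad, forces in N, time in s.
With the tool pointing down it reaches from about 0.35 to 0.925 m from the base axis. Payload 6.4 kg.
Tool frame: the origin (TCP) lies between the finger pads; the fingertips stand 11 mm ahead of it and the grasp point (between the pads) lies 8 mm behind it; z points along the fingers, y is the direction in which the jaws open and shut (so a half turn about z gives the same grasp; the last joint's range is limited). The gripper opens to 85 mm and grips with 20 to 120 N. Pads are 22 mm wide; open, the fingers measure 114 mm over their backs; the gripper's body (76 mm by 85 mm) begins 54 mm behind the grasp point. The pads swing forward as they close: fully open they stand 13 mm farther back than shut.
Start: joints at [1, 0.245, 1.558, -0, 1.339, -0.174], TCP at [0.251, 0.6, 0.242] pointing down, gripper open.
Joint ranges: [-3.13, 3.13], [-1.02, 2.26], [0.13, 2.54], [-0.95, 4.09], [0.21, 2.88], [-2.74, 2.74]. Speed limits (rad/s): [2.57, 2.57, 3.14, 3.14, 3.14, 3.14].

INTERFACE

Orientations are given as a unit quaternion [w, x, y, z].
In Python, from bench import bot gives the robot as it stands.
- The arm moves only by the tool carry_out, never from a script. Its argument "deltas" is a list of rows, each a list of 7 numbers: the shift along the tool's x, y, z in mm, then the turn, a rotation vector about the tool's x, y, z in degrees, then the opening, from 0 (shut) to 1 (fully open). In form: [[tx, ty, tz, rx, ry, rz, claw], ...]. A call has 1 to 20 rows; each row is the pose to reach, as a shift and turn from the pose commanded when the call began, along the tool's axes at that moment; what a row does not reach only later rows make up. A row lasts 1/10 s, in which the tool goes at most 50 mm and 8.59 degrees, less where a joint would pass 70% of its speed; a pose out of reach is approached as far as the arm can. A call with a gripper value outside its range is refused whole. The fingers move at their own pace and stop on an object; the grip force is fixed at half the most. Time passes only in rows, so rows that repeat a pose let the fingers close. It gives the time, the measured TCP pose, the force and the opening at its end, in the units of the state.
- bot.read_state(): the state, without advancing time (a new reading comes with each control period).
- bot.capture(name): name is "scene" or "top" or "wrist"; returns the picture (480x640x3 uint8, blue, green, red); there is no depth.
- bot.camera_model(name): a dict with "fx", "fy", "cx", "cy" (pixels), "k1" (the pictures are not rectified: a ray, as slopes to the right and down, at radius r is drawn at 1 + k1 r^2 times it, then the intrinsics apply), "cam_to_world" (4x4, takes a point from camera to world coordinates); the wrist camera has in their place "T_tool_cam" (4x4, takes a point from camera to tool coordinates, whose origin is the TCP and whose axes are the flange's). Camera axes: x right, y down, z forward; pixel columns grow to the right and rows downward; lengths in m; the calibration is good to about 2 mm. A picture is of the moment at which its call begins: read the wrist's pose just before it. camera_model takes no time and is no camera call.
- bot.hand_in(): hands the job in, once; it reports no verdict.
The state is a dict: "time_s": time; "joint_pos": joint angles; "qvel": joint speeds; "tau": joint torques, N m; "tcp_pos": TCP position; "eef_rot": TCP orientation; "wrist_force": force on the tool from outside, world axes, zero at the start; "moment": the same for the moment, N m; "finger_gap": opening from 0.0 (shut) to 1.0 (fully open).
Only numpy, scipy, OpenCV 4.12 (cv2) and the standard library are available. Lean on these libraries where they do the work, as an engineer would, in place of code of your own. Each camera call takes 0.05 s, during which the arm holds its last target. There are 200 camera calls.

TASK

Return the small carton that stands on the steel sill of the blue returns box: push the self-closing flap open with one finger and keep it open with that finger while the other finger pushes the carton through the doorway, so that it drops into the bin behind and the flap swings shut again. The flap must be open before the carton gets to it, and the carton must never push or strike the flap. Pick nothing up, and leave the can, the chrome cover and the cup where they stand.

Things in the scene. Friction and masses are not known exactly. Their poses are not given: they have to be found in the camera images.
- returns_box: Blue steel returns box fixed on the bench, 385 mm long (x), 220 wide (y). Origin: on the bench under the middle of the doorway, in the shut flap's plane; x points through the doorway into the bin (away from the robot), y left, z up. Walls and jambs are 125 mm high; the doorway spans y = -60 to +62 mm and has no lintel: fingers can come down into it from above
- sill (a point): Point on the flat steel sill in the middle of the doorway, 80 mm above the box's origin, same axes. The sill spans x = -170 to +6 mm, y = -110 to 110 mm; at x = 6 mm it ends in a sheer 72 mm drop into the bin: a carton whose middle is pushed past that edge tips and falls in, below the flap. A kerb 18 mm high stands on the sill at y = -60 to -64 mm, x = -165 to 0 mm
- bin (a point): Middle of the bin's floor, 107 mm beyond the doorway plane, 8 mm above the bench, axes as the box. The bin is inside 203 mm long (x) and 208 mm wide (y), walls 6 mm thick and up to 125 mm above the bench; open above, except for a hood over its far 65 mm, 129 mm above the bench
- flap (a joint): Angle (rad) of the aluminium flap: 0 shut, 1.6 fully open; its free edge swings into the bin (+x). A spring shuts it: 0.025 N m when shut, 0.09 N m at 1.3 rad (1 to 4 N at 25 mm from the hinge); let go, it shuts in about a second
- hinge (a point): On the flap's upright hinge axis at the doorway's left jamb, at sill height: x = 0, y = +62 mm from the sill point, axes as the box. A 10 mm post stands there. The shut flap runs from here to the right (-y): a plate 4 mm thick, from 4 to 117 mm from the axis, from 3 to 45 mm above the sill
- carton_center (a point): Centre of the small plain cardboard carton, 44 long (x) x 36 wide (y) x 34 high (z) mm, about 0.1 kg, that stands on the sill in front of the right-hand (free edge) half of the flap, its long side roughly along the returns box's x. The point is 17 mm above its underside
- can: Closed can with a paper label, 60 mm diameter, 140 mm high, standing on the bench left of the returns box; origin at the centre of its underside; bystander
- cover: Round chrome cover, 104 mm diameter, 18 mm high, lying on the bench right of the returns box; origin at the centre of its underside; bystander
- hardware_cup: White cup, 64 mm across the rim, 60 mm high, on the bench left of the bin; origin at the centre of its underside; bystander
There are look-alikes about, which are no part of the job. Of the things that look like the part that bears carton_center, the largest one is meant.

How it is judged:
On the way, in this order (a step that is already met when the one before it is completed fails the run):
1. a finger has pushed the flap open before the carton reaches it (value of joint flap above 0.3 rad and contact force between the fingers and flap above 0.1 N and x of carton_center in the frame of returns_box below -0.018 m).
2. with the flap held open by a finger, a finger pushes the carton into the doorway (value of joint flap above 0.3 rad and contact force between the fingers and flap above 0.1 N and contact force between the fingers and carton above 0.05 N and x of carton_center in the frame of returns_box above -0.014 m and z of carton_center in the frame of returns_box above 0.08 m).
At the end, for the whole second after the job is handed in: The carton lies at rest inside the bin (its centre within the bin's walls and lower than 65 mm above the bench), the flap is shut (within 0.08 rad), and the can, the cover and the cup are within 20 mm of where they stood (x of carton_center in the frame of returns_box between 0.012 and 0.205 m and y of carton_center in the frame of returns_box between -0.1 and 0.1 m and z of carton_center in the frame of returns_box below 0.065 m and linear speed of carton below 0.02 m/s and value of joint flap below 0.08 rad and distance of each of can, cover, hardware_cup from where it was at the start of the episode below 0.02 m); the robot touches nothing.
It fails at once if the carton pushes or strikes the flap (more than 1 N) (contact force between carton and flap above 1 N).
It fails at once if the carton is lifted off the sill (centre more than 18 mm higher than as it stood) (z of carton_center in the frame of returns_box above 0.115 m).
It fails at once if a bystander is knocked (moved over 20 mm) (distance of any of can, cover, hardware_cup from where it was at the start of the episode above 0.02 m).
It also fails if it takes over 38 s, if anything falls off the work surface, if the arm or the gripper's body presses on something with over 40 N, if the wrist force passes 120 N, or if a joint passes its speed limit or range.

## Working session

There is one attempt and no reset: what is moved stays moved. The work goes in short steps, Python scripts to look and compute and a tool call to move; the robot and the scene stay as the last step left them, time stands still between calls to the robot, and variables do not carry over. Pictures are saved under pics/ and viewed, about 8 in all and at most 12, crops included, and the job is handed in when it is done.

Besides the shell and the picture viewer there is one more tool, called after "Call:" by a JSON object that holds its "api" and its "payload". carry_out: Moves the arm, as the interface text tells. Its arguments: {"type":"object","properties":{"deltas":{"type":"array"}},"required":["deltas"]}

```bash
ls; mkdir -p pics
python3 - <<'E'
from bench import bot
import cv2,numpy as np
print(bot.read_state())
for n in("scene","top"):
    cv2.imwrite(f"pics/{n}1.png",bot.capture(n)); m=bot.camera_model(n); print(n,m)
print(bot.camera_model("wrist"))
E
```

```text
pics
{'time_s': 0.0, 'joint_pos': array([ 9.99902183e-01,  2.45831174e-01,  1.55906151e+00, -4.91112321e-06,
        1.33868581e+00, -1.74108721e-01]), 'qvel': array([ 1.94152855e-04,  9.91688206e-04,  6.71320623e-05,  1.12054910e-03,
       -4.23097730e-04, -5.86740032e-04]), 'tau': array([ 3.54036556e-04, -4.29519725e+01, -3.26121175e+01, -1.74074885e-04,
        5.43537215e-03,  7.48616401e-06]), 'tcp_pos': array([0.25089283, 0.59902634, 0.24114383]), 'eef_rot': array([-3.59145082e-04,  1.97093172e-01,  9.80384259e-01, -9.25696662e-04]), 'wrist_force': array([-0.19111286,  0.48304097, -0.4156939 ]), 'moment': array([-0.01313706, -0.00623762, -0.00058805]), 'finger_gap': 0.9985416049526374}
scene {'fx': 487.9406326321998, 'fy': 487.9406326321998, 'cx': 317.82927272883717, 'cy': 242.42916432442522, 'k1': 0.022740668913459543, 'cam_to_world': array([[ 0.07660153,  0.82734882, -0.55644059,  0.99322575],
       [ 0.99696344, -0.05571844,  0.05439994, -0.01494786],
       [ 0.01400372, -0.55891805, -0.82910465,  0.75198837],
       [ 0.        ,  0.        ,  0.        ,  1.        ]])}
[... 184 characters left out ...]
  0.14033782,  0.40334013],
       [-0.9997582 , -0.02191015, -0.00186978,  0.02817196],
       [ 0.00492567, -0.14026381, -0.99010191,  0.99443817],
       [ 0.        ,  0.        ,  0.        ,  1.        ]])}
{'fx': 389.91210148652976, 'fy': 389.91210148652976, 'cx': 319.6669869369023, 'cy': 239.99390481998748, 'k1': -0.01953642091058459, 'T_tool_cam': array([[ 3.18008787e-04, -9.65974075e-01, -2.58638716e-01,
         6.52005678e-02],
       [ 9.99999280e-01,  7.88556752e-06,  1.20009606e-03,
        -4.07748307e-04],
       [-1.15722217e-03, -2.58638912e-01,  9.65973382e-01,
        -1.31639525e-01],
       [ 0.00000000e+00,  0.00000000e+00,  0.00000000e+00,
         1.00000000e+00]])}
```

View pics/top1.png

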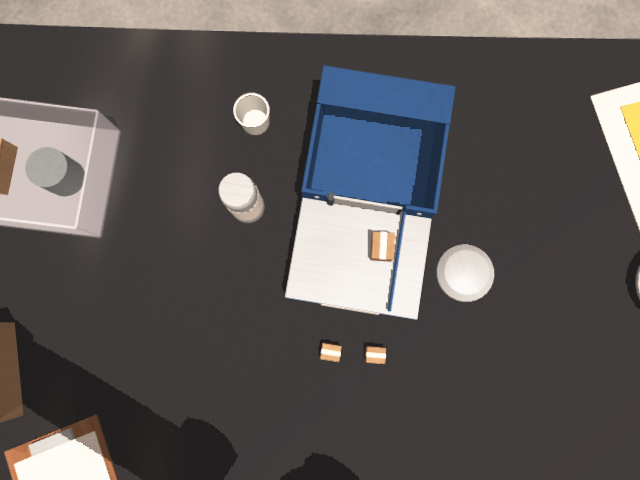

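View pics/scene1.png

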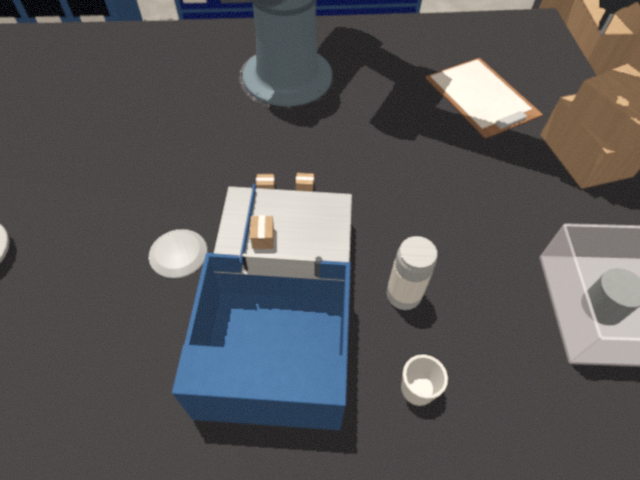

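The top view shows the box with the sill corners near (287,298) and (418,318). The carton is at (383,246), the hinge post at (331,198) and the kerb along (404,207)-(391,308). The two small cartons on the bench are decoys. I'll take a zoomed crop for a finer measurement.

```bash
python3 - <<'E'
import cv2
a=cv2.imread("pics/top1.png")[180:325,280:445]
cv2.imwrite("pics/c1.png",cv2.resize(a,None,fx=4,fy=4,interpolation=cv2.INTER_CUBIC))
E
cat > h.py <<'E'
import numpy as np,cv2
from bench import bot
def toworld(n,uv,z,T=None):
    m=bot.camera_model(n); T=m["cam_to_world"] if T is None else T
    d=np.array([(uv[0]-m["cx"])/m["fx"],(uv[1]-m["cy"])/m["fy"]]); s=d.copy()
    for _ in range(10): s=d/(1+m["k1"]*(s@s))
    r=T[:3,:3]@np.array([*s,1]); o=T[:3,3]
    return o+r*(z-o[2])/r[2]
E
```

```text
(no output)
```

View pics/c1.png

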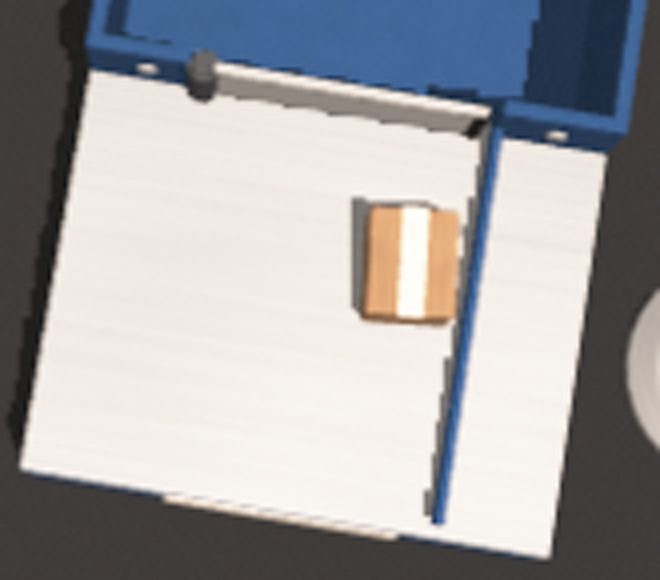

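The crop is 4x with offset (280,180). In it the sill's near corners are at (22,470) and (550,557), and the carton's top corners are (372,206), (459,211), (447,322) and (362,318). The kerb runs from (438,522) to (497,103) and the flap's top edge from (215,65) to (490,103).

Run:
```python
from h import *
from scipy.optimize import least_squares
f=lambda p,z:toworld("top",(280+p[0]/4,180+p[1]/4),z)
pts=[((22,470),.08,-.170,.110),((550,557),.08,-.170,-.110),((438,522),.098,-.165,-.062),((497,103),.098,0,-.062),((215,65),.125,0.002,.058),((490,103),.125,.002,-.055),((606,152),.08,-.006,-.110),((90,68),.08,-.006,.110)]
W=np.array([f(p,z)[:2] for p,z,_,_ in pts]);L=np.array([q[2:] for q in pts])
R=lambda a:np.array([[np.cos(a),-np.sin(a)],[np.sin(a),np.cos(a)]])
s=least_squares(lambda v:(L@R(v[2]).T+v[:2]-W).ravel(),[.6,0,0],loss='soft_l1',f_scale=.002)
print(s.x,np.degrees(s.x[2]));print((W-(L@R(s.x[2]).T+s.x[:2])).round(4))
C=np.array([f(p,.114)[:2] for p in((372,206),(459,211),(447,322),(362,318))])
c=(C-s.x[:2])@R(s.x[2]); print("carton box frame",(c*1e3).round(1),(c.mean(0)*1e3).round(1),C.mean(0))
print("sizes",np.linalg.norm(c-np.roll(c,-1,0),axis=1))
for n,p,z in(("can",(238,190),.14),("cover",(465,272),.018),("cup",(252,110),.06)):
  w=toworld("top",p,z);print(n,w,((w[:2]-s.x[:2])@R(s.x[2])).round(3))
st=bot.read_state();print(st["eef_rot"])
```

```text
[ 0.59527212 -0.03582262 -0.13824722] -7.920982049501413
[[-0.0017 -0.0002]
 [-0.0021  0.0002]
 [-0.0009  0.0013]
 [ 0.0083  0.0007]
 [-0.0029 -0.0007]
 [-0.0005  0.0006]
 [ 0.0047 -0.001 ]
 [ 0.0057 -0.0009]]
carton box frame [[-45.6 -14.6]
 [-42.  -49.5]
 [-87.4 -51.2]
 [-91.2 -17.4]] [-66.5 -33.2] [ 0.52479235 -0.05951533]
sizes [0.03514538 0.04538921 0.03408025 0.04570511]
can [0.60551598 0.17233041 0.14      ] [-0.019  0.208]
cover [ 0.4948287  -0.21539492  0.018     ] [-0.075 -0.192]
cup [0.76917902 0.16737226 0.06      ] [0.144 0.225]
[-3.16494102e-04  1.97112989e-01  9.80380383e-01 -8.20906603e-04]
```

Measurements agree with the known sizes (carton top 35 x 45 mm). The box origin is at world (0.595,-0.036), yaw -7.9°, and the carton centre is at (-66,-33) mm in box axes.

Plan: keep the gripper fully open, with the jaw axis 40° from box x. The left finger then leads by 76 mm and opens the flap at about 26 mm from the hinge, while the right finger pushes the carton. One straight push does both. First I'll move to hover.

Call:
{"api": "carry_out", "payload": {"deltas": [[-488,-468,41,0,0,35.2,1],[-488,-468,41,0,0,35.2,1],[-488,-468,41,0,0,35.2,1],[-488,-468,41,0,0,35.2,1],[-488,-468,41,0,0,35.2,1],[-488,-468,41,0,0,35.2,1],[-488,-468,41,0,0,35.2,1],[-488,-468,41,0,0,35.2,1],[-488,-468,41,0,0,35.2,1],[-488,-468,41,0,0,35.2,1],[-488,-468,41,0,0,35.2,1],[-488,-468,41,0,0,35.2,1],[-488,-468,41,0,0,35.2,1],[-488,-468,41,0,0,35.2,1],[-488,-468,41,0,0,35.2,1],[-488,-468,41,0,0,35.2,1],[-488,-468,41,0,0,35.2,1],[-488,-468,41,0,0,35.2,1],[-488,-468,41,0,0,35.2,1],[-488,-468,41,0,0,35.2,1]]}}

```text
time_s: 2.1
tcp_pos: [0.5203, -0.02, 0.2014]
eef_rot: [0.0, 0.484, 0.875, 0.0]
wrist_force: [-0.4, -0.7, -0.0]
finger_gap: 0.998
```

Run:
```python
from h import *
from scipy.spatial.transform import Rotation as Ro
s=bot.read_state(); q=s["eef_rot"];M=Ro.from_quat(q[[1,2,3,0]]).as_matrix()
print(s["time_s"],s["tcp_pos"],M.round(3),s["wrist_force"],np.abs(s["qvel"]).max())
im=bot.capture("wrist");cv2.imwrite("pics/w1.png",im)
np.save("w1.npy",np.r_[np.c_[M,s["tcp_pos"]]])
```

```text
2.1 [ 0.52029589 -0.02004661  0.20142275] [[-0.532  0.847  0.   ]
 [ 0.847  0.532 -0.   ]
 [-0.     0.    -1.   ]] [-0.36159174 -0.72926774 -0.0255353 ] 0.005330138160668204
```

View pics/w1.png

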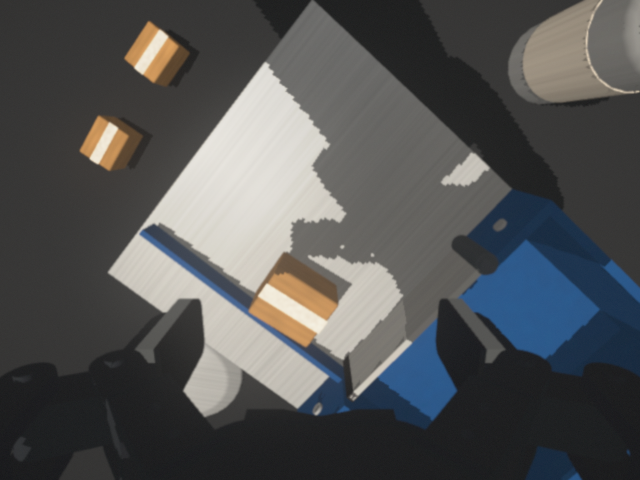

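The wrist view shows the carton's stripe ends near (263,291) and (320,325), the sill's near corners at (313,0) and (108,270), and the kerb's near end at (142,228). I'll check these against the top view.

Run:
```python
from h import *
P=np.load("w1.npy");T=np.eye(4);T[:3]=P;T=T@bot.camera_model("wrist")["T_tool_cam"]
a=-.1382;R=np.array([[np.cos(a),-np.sin(a)],[np.sin(a),np.cos(a)]])
for n,p,z in(("left corner -170,110",(313,0),.08),("right corner -170,-110",(108,270),.08),("kerb end -165,-62",(145,230),.098),("stripe rear",(263,291),.114),("stripe front",(320,325),.114),("flap tip top 0,-55",(353,397),.125),("flap mid",(405,345),.125)):
  print(n,((toworld("wrist",p,z,T)[:2]-[.595,-.0358])@R*1e3).round(1))
a=cv2.imread("pics/w1.png")[215:405,220:520]
cv2.imwrite("pics/w1c.png",cv2.resize(a,None,fx=2.6,fy=2.6,interpolation=cv2.INTER_CUBIC))
print(((P[:2,3]-[.595,-.0358])@R*1e3).round(1))
```

```text
left corner -170,110 [-170.3  111.2]
right corner -170,-110 [-172.5 -107.1]
kerb end -165,-62 [-164.9  -58. ]
stripe rear [-86.  -36.1]
stripe front [-45.2 -31.2]
flap tip top 0,-55 [ -1.4 -51.4]
flap mid [-1.5 -4.3]
[-76.2   5.3]
```

View pics/w1c.png

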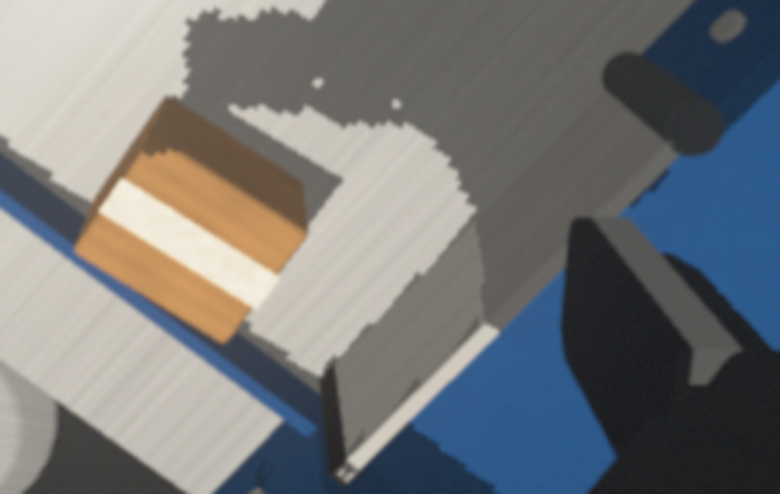

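The two views agree within about 3 mm. Descending now, with a 1.5 mm shift to the right.

Call:
{"api": "carry_out", "payload": {"deltas": [[-1,-1,30,0,0,0,1],[-1,-1,60,0,0,0,1],[-1,-1,80,0,0,0,1],[-1,-1,92,0,0,0,1],[-1,-1,98,0,0,0,1],[-1,-1,103,0,0,0,1],[-1,-1,103,0,0,0,1]]}}

```text
time_s: 2.85
tcp_pos: [0.5204, -0.0222, 0.0985]
eef_rot: [0.0, 0.484, 0.875, 0.0]
wrist_force: [-0.1, -0.1, 0.3]
finger_gap: 0.999
```

Run:
```python
from h import *
w=bot.capture("wrist");t=bot.capture("top")
cv2.imwrite("pics/m2.png",np.hstack([cv2.resize(w,(480,360)),cv2.resize(t[170:320,280:413],(319,360))]))
```

```text
(no output)
```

View pics/m2.png

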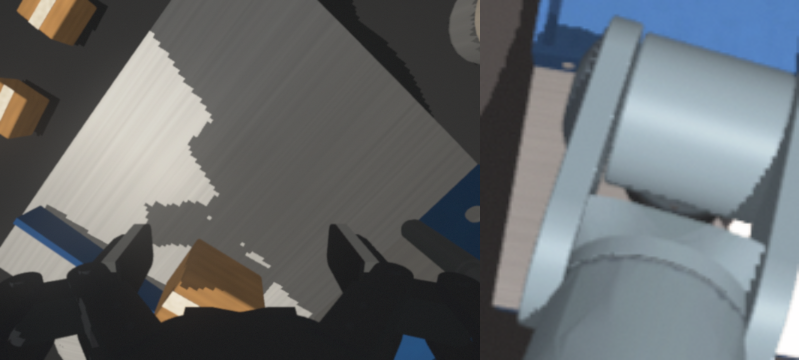

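The right finger is behind the carton and the left finger is short of the flap. Pushing straight along box x at 3 mm per row.

Call:
{"api": "carry_out", "payload": {"deltas": [[-1.9,2.3,0,0,0,0,1],[-3.9,4.6,0,0,0,0,1],[-5.8,6.9,0,0,0,0,1],[-7.7,9.2,0,0,0,0,1],[-9.7,11.5,0,0,0,0,1],[-11.6,13.8,0,0,0,0,1],[-13.5,16.1,0,0,0,0,1],[-15.4,18.4,0,0,0,0,1],[-17.4,20.7,0,0,0,0,1],[-19.3,23,0,0,0,0,1],[-21.2,25.3,0,0,0,0,1],[-23.2,27.6,0,0,0,0,1],[-25.1,29.9,0,0,0,0,1],[-27,32.2,0,0,0,0,1],[-29,34.5,0,0,0,0,1],[-30.9,36.8,0,0,0,0,1]]}}

```text
time_s: 4.55
tcp_pos: [0.5679, -0.0288, 0.0982]
eef_rot: [-0.0, 0.484, 0.875, -0.0]
wrist_force: [-2.5, 0.1, -0.4]
finger_gap: 1.002
```

Run:
```python
from h import *
w=bot.capture("wrist");t=bot.capture("scene");s=bot.read_state();print(s["tcp_pos"],s["wrist_force"])
cv2.imwrite("pics/m3.png",np.hstack([cv2.resize(w,(400,300)),cv2.resize(t[170:320,180:380],(400,300))]))
```

```text
[ 0.56808267 -0.02903182  0.09820075] [-1.84209474 -0.54274086 -0.28812149]
```

View pics/m3.png

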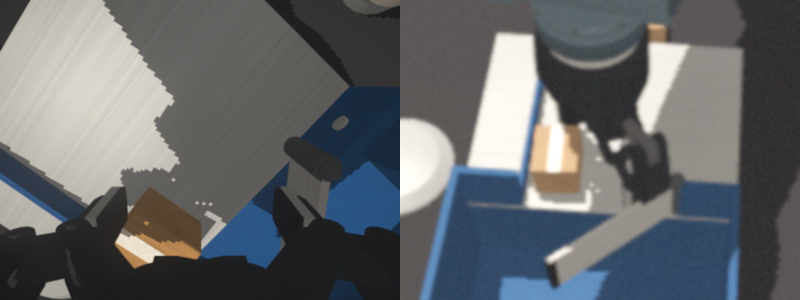

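The flap is wide open and held by the left finger. The carton is straight, in contact and near the edge, with its path clear. Continuing the push.

Call:
{"api": "carry_out", "payload": {"deltas": [[-1.9,2.3,0,0,0,0,1],[-3.9,4.6,0,0,0,0,1],[-5.8,6.9,0,0,0,0,1],[-7.7,9.2,0,0,0,0,1],[-9.7,11.5,0,0,0,0,1],[-11.6,13.8,0,0,0,0,1],[-13.5,16.1,0,0,0,0,1],[-15.4,18.4,0,0,0,0,1],[-17.4,20.7,0,0,0,0,1],[-19.3,23,0,0,0,0,1],[-21.2,25.3,0,0,0,0,1],[-23.2,27.6,0,0,0,0,1],[-25.1,29.9,0,0,0,0,1],[-27,32.2,0,0,0,0,1],[-29,34.5,0,0,0,0,1],[-29,34.5,0,0,0,0,1],[-29,34.5,0,0,0,0,1]]}}

```text
time_s: 6.35
tcp_pos: [0.6128, -0.0352, 0.0985]
eef_rot: [0.001, 0.484, 0.875, 0.0]
wrist_force: [-0.6, -2.4, -0.4]
finger_gap: 1.001
```

Run:
```python
from h import *
w=bot.capture("wrist");t=bot.capture("scene");s=bot.read_state();print(s["tcp_pos"],s["wrist_force"])
cv2.imwrite("pics/m4.png",np.hstack([cv2.resize(w,(400,300)),cv2.resize(t[180:420,160:380],(400,436))[:300] if 0 else cv2.resize(t[180:420,140:460],(400,300))]))
```

```text
[ 0.6126511  -0.03516795  0.09847723] [ 0.52765719 -1.70234762 -0.00170895]
```

View pics/m4.png

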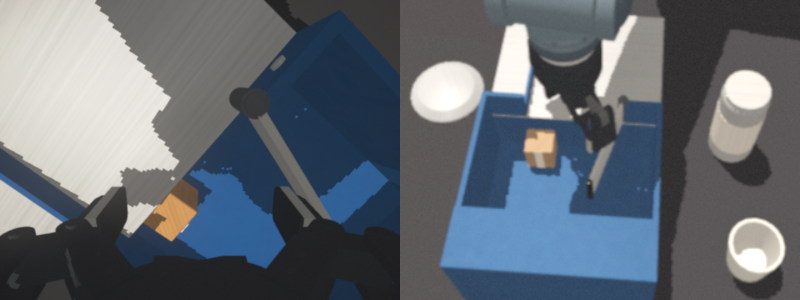

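The carton has dropped into the bin near the sill wall and the flap is still held. Now I'll back out along the same line so the flap shuts gently behind the finger, then rise.

Call:
{"api": "carry_out", "payload": {"deltas": [[4,-5,0,0,0,0,1],[9,-11,0,0,0,0,1],[14,-17,0,0,0,0,1],[19,-23,0,0,0,0,1],[24,-29,0,0,0,0,1],[29,-35,0,0,0,0,1],[34,-41,0,0,0,0,1],[39,-47,0,0,0,0,1],[44,-53,0,0,0,0,1],[49,-59,0,0,0,0,1],[54,-65,0,0,0,0,1],[58,-69,0,0,0,0,1],[58,-69,-20,0,0,0,1],[58,-69,-60,0,0,0,1],[58,-69,-100,0,0,0,1],[88,-109,-120,0,0,0,1],[118,-149,-120,0,0,0,1],[128,-165,-120,0,0,0,1],[128,-165,-120,0,0,0,1],[128,-165,-120,0,0,0,1]]}}

```text
time_s: 8.45
tcp_pos: [0.4047, -0.0142, 0.2187]
eef_rot: [0.001, 0.484, 0.875, 0.0]
wrist_force: [0.5, -0.9, -0.3]
finger_gap: 1.004
```

Run:
```python
from h import *
w=bot.capture("top");t=bot.capture("scene");s=bot.read_state();print(s["time_s"],s["tcp_pos"],s["wrist_force"])
cv2.imwrite("pics/m5.png",np.hstack([cv2.resize(w[60:300,200:520],(400,300)),cv2.resize(t[180:420,140:460],(400,300))]))
```

```text
8.55 [ 0.40529366 -0.01430077  0.2185841 ] [-0.33019719  0.60758458  0.00473604]
```

View pics/m5.png

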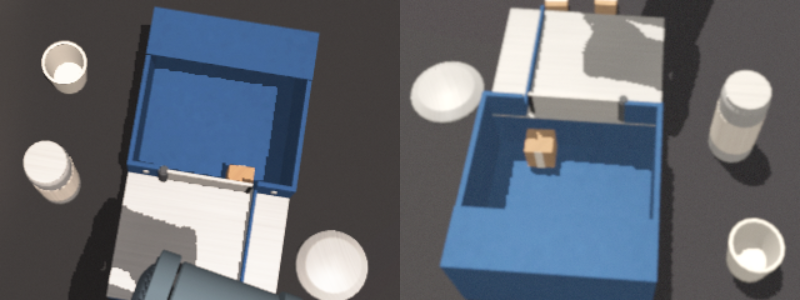

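The flap is shut, the bystanders are in place and the carton is in the bin near the sill wall. I'll check closely that it lies down rather than hanging on the edge.

Run:
```python
from h import *
s=bot.capture("scene")[255:335,205:325];t=bot.capture("top")[170:240,360:420]
cv2.imwrite("pics/m6.png",np.hstack([cv2.resize(s,(480,320),interpolation=2),cv2.resize(t,(274,320),interpolation=2)]))
a=-.1382;R=np.array([[np.cos(a),-np.sin(a)],[np.sin(a),np.cos(a)]])
for p,z in(((253,313.6),.008),((253,302),.042),((253,302),.052),((253,284),.042),((253,284),.052),((253,284),.06)):
  print(p,z,((toworld("scene",p,z)[:2]-[.595,-.0358])@R*1e3).round(1))
```

```text
(253, 313.6) 0.008 [ 41.  -44.1]
(253, 302) 0.042 [ 36.6 -41.4]
(253, 302) 0.052 [ 41.6 -39.8]
(253, 284) 0.042 [  3.6 -45.9]
(253, 284) 0.052 [  9.1 -44.2]
(253, 284) 0.06 [ 13.5 -42.9]
```

View pics/m6.png

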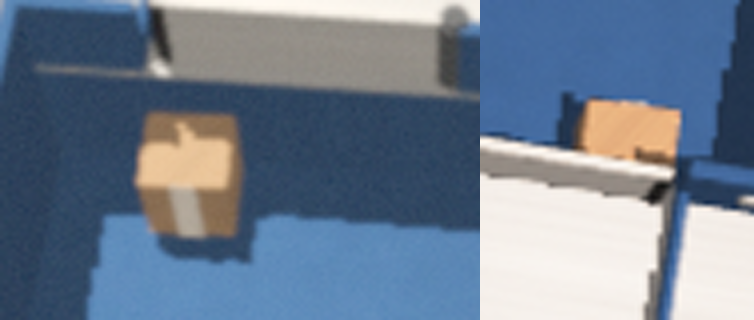

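The carton stands on end on the bin floor. Its front foot is at x≈41 mm, so its centre is at about x=24, y=-43, z=30 mm. All of that is within limits.

```bash
python3 -c "
from bench import bot
print(bot.hand_in())"
```

```text
the job is handed in; nothing more can be done
None
```

The carton is in the bin and the flap is shut again. I handed the job in after about 9 s of robot time; the hand-in reports no verdict.

**What I did:** I kept the gripper fully open and turned its jaws 40° from the box's x axis. The left finger then led and swung the flap open while the right finger pushed the carton. One straight push of about 93 mm did both, and the carton tipped over the edge while the flap was held open. I then backed out along the same line and rose clear.

**Last checks:**
- **Carton:** it stands on end on the bin floor. I estimate its centre at x ≈ 24, y ≈ -43, z ≈ 30 mm in the box frame. It sits close to the sill wall, but beyond the 12 mm minimum.
- **Flap:** it looks shut in both the top and scene views.
- **Bystanders:** the can, cover and cup look unmoved in the pictures. I did not measure their positions again.
- **Robot:** it stands clear of everything, and the wrist force stayed under 3 N at every reading I took.
- **Carton and flap contact:** in the pictures taken during the push the flap was well clear of the carton's path. I had no direct reading of contact force between them.

No check failed. The only disagreement was a few millimetres in measured positions: the top and wrist views differed by up to about 4 mm, and some corner points were up to 8 mm off the top-view fit.

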